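Test card pressed home behind the tester's lip

TASK

Lift the lid off the storage box by its knob and set it down gently, flat on the bare bench, and let go of it. Then take the test card out of the box and push it down into the tester's slot, behind the front lip, against the sprung contact bar until you feel it seat fully home, without forcing it. Finish while still holding the card pressed fully home (the bar lifts it if you let go), and leave the solder spool, the tape roll and the flux bottle where they stand.

Things in the scene. Friction and masses are not known exactly. Their poses are not given: they have to be found in the camera images.
- box: Fixed open-topped black box, outside 120 (x) x 110 (y) x 92 mm high, walls and floor 5 mm; origin at the centre of its underside, z up. A rack 14 mm high in the middle of its floor holds the card upright with 2 mm of play each way; the card's faces look along the box's x, 50 mm from the walls. Box and tester swap sides of the bench from run to run.
- lid_knob (a point): Centre of the knob head of the loose black lid: upright cylinder 28 mm across, 20 mm high, on a stem 20 mm thick, 14 mm high. Lid plate 126 x 116 x 8 mm (x, y, z), its top 24 mm below this point. A 4 mm plug under it sits loosely in the box. Underside of the plug: 36 mm below this point, so also its height when the lid lies on the bench. 0.15 kg. Starts on the box.
- card_center (a point): Centre of the loose test card: stiff green plate 75 mm wide (y), 8 mm thick (x), 80 mm tall with its bar (z, up), 0.08 kg. Its top 20 mm are a grey grip bar, 14 mm thick (x), 50 mm wide (y), centred 30 mm above this point. Foot 40 mm below this point. Both faces alike: either way round will do. Starts upright in the closed box, hidden by the lid.
- tester: Fixed grey tester; origin at the centre of its underside, front faces its -x, z up. Case 50 mm high, 130 mm wide (y), from x = -20 to +68 mm. Ahead of the case, the slot; ahead of that the aluminium front lip (6 mm thick, its top flared forward to x = -45 mm, 44 mm high). The bench between tester and box is bare on the robot's side.
- slot (a point): Centre of the slot's mouth in the tester, 44 mm above the bench, axes as the tester's (y along the slot). Slot 13 mm wide (x), flared on both sides at its mouth, 84 mm long (y), between the lip (-x) and the case (+x). The card's foot meets the contact bar 20 mm below this point and is fully home on hard shoulders 26 mm below it (card centre then 14 mm above this point).
- contact_bar (a joint): Travel (m) of the sprung brass contact bar at the bottom of the slot: 0 is up; grows as the card presses it down; 0.006 with the card fully home. It pushes back with about 3 N at first and 8 N at home; beyond that the card stands on the hard shoulders. The card's own weight does not press it down.
- spool: Bystander: steel-grey solder spool, 52 mm across, 46 mm high; origin at the centre of its underside. Leave alone.
- tape: Bystander: roll of tape lying flat, cardboard brown, 84 mm across, 24 mm high; origin at the centre of its underside. Leave alone.
- flux: Bystander: small white bottle, 36 mm across, 75 mm high; origin at the centre of its underside. Leave alone.

How it is judged:
On the way, in this order (a step that is already met when the one before it is completed fails the run):
1. the lid lies flat on the bench, beside the box, let go (height (world z) of lid_knob below 0.045 m and angle between lid_knob's own z axis and vertical below 0.08 rad and horizontal distance between lid_knob and box above 0.1 m and contact force between the fingers and lid below 0.1 N), for 0.2 s.
2. the card has been lifted clear of the box (height (world z) of card_center above 0.128 m and contact force between the fingers and card above 1 N), for 0.1 s.
At the end, for the whole second after the job is handed in: Lid flat on the bench, untouched; card upright in the slot (within 6 mm and 0.12 rad across, 8 mm along), its foot within about 1.5 mm of the shoulders, the contact bar pressed over 4.5 mm and pushing back over 3 N; fingers still pressing on the card (over 2 N), at rest (height (world z) of lid_knob below 0.045 m and angle between lid_knob's own z axis and vertical below 0.08 rad and contact force between the fingers and lid below 0.1 N and value of joint contact_bar between 0.0045 and 0.0078 m and x of card_center in the frame of slot between -0.006 and 0.006 m and y of card_center in the frame of slot between -0.008 and 0.008 m and z of card_center in the frame of slot below 0.0158 m and angle between card_center's own z axis and vertical below 0.1 rad and angle between the x axis of card_center and the x axis of slot, either way round below 0.12 rad and contact force between card and contact_bar above 3 N and contact force between the fingers and card above 2 N and linear speed of card below 0.02 m/s); the arm keeps its last pose, push and grip.
It fails at once if the lid hits the bench hard (over 0.5 m/s) (height (world z) of lid_knob below 0.06 m and linear speed of lid above 0.5 m/s).
It fails at once if the card is forced into the tester with more than 60 N (contact force between card and tester above 60 N).
It fails at once if the spool is moved by more than 20 mm or tipped (distance of spool from where it was at the start of the episode above 0.02 m or angle between spool's own z axis and vertical above 0.3 rad).
It fails at once if the tape is moved by more than 20 mm or tipped (distance of tape from where it was at the start of the episode above 0.02 m or angle between tape's own z axis and vertical above 0.3 rad).
It fails at once if the flux is moved by more than 20 mm or tipped (distance of flux from where it was at the start of the episode above 0.02 m or angle between flux's own z axis and vertical above 0.3 rad).
It also fails if it takes over 61 s, if anything falls off the work surface, if the arm or the gripper's body presses on something with over 40 N, if the wrist force passes 120 N, or if a joint passes its speed limit or range.

ROBOT

A 6-joint arm with a two-finger parallel gripper is mounted at the origin on the work surface. World frame = base frame: x ahead of the robot, y to its left, z up, the work surface at z = 0. Lengths are in m, angles in rad, forces in N, time in s.
With the tool pointing down it reaches from about 0.3 to 0.775 m from the base axis. Payload 14.6 kg.
Tool frame: the origin (TCP) lies at the centre of the arm's flange, where the gripper is bolted on; the fingertips stand 199 mm ahead of it and the grasp point (between the pads) lies ctrl.tcp_to_grasp ahead of it (ctrl.tcp_to_grasp is the distance from the TCP to the grasp point, in m); z points along the fingers, y is the line along which they close (so a half turn about z gives the same grasp; the last joint's range is limited). The gripper opens to 94 mm and grips with 3 to 60 N. Pads are 16 mm wide; open, the fingers measure 119 mm over their backs; the gripper's body (75 mm by 177 mm) begins 78 mm behind the grasp point.
Start: joints at [-1.277, 0.3, 1.521, -0, 1.321, -0.067], TCP at [0.194, -0.515, 0.405] pointing down, gripper open.
Joint ranges: [-3.03, 3.03], [-0.79, 2.21], [0.23, 2.52], [-1.04, 4.18], [0, 3.07], [-2.55, 2.55]. Speed limits (rad/s): [2.22, 2.22, 2.57, 3.14, 3.14, 3.14].

INTERFACE

Orientations are given as [roll, pitch, yaw] about the fixed x, y, z axes, in that order (R = Rz(yaw) Ry(pitch) Rx(roll)).
In Python, from station import ctrl gives the robot as it stands. The module is installed in compiled form; this text tells all that it offers.
- The arm moves only by the shell command python3 -m jog 'ROWS' [OPENING] [FORCE]. ROWS is JSON, a list of rows, each a list of 6 numbers: the shift along the tool's x, y, z in cm, then the turn, a rotation vector about the tool's x, y, z in rad. In form: [[tx, ty, tz, ax, ay, az], ...]. A call has 1 to 8 rows; each row is the pose to reach, as a shift and turn from the pose commanded when the call began, along the tool's axes at that moment; what a row does not reach only later rows make up. A row lasts 1/10 s, in which the tool goes at most 50 mm and 8.59 degrees, less where a joint would pass 70% of its speed; a pose out of reach is approached as far as the arm can. A call with a gripper value outside its range is refused whole. OPENING is the opening in per cent of the stroke, from 0 (shut) to 100 (fully open), set as the call begins (- or left out, the last holds). The fingers move at their own pace and stop on an object; FORCE is the grip in N (left out, the last holds). Time passes only in rows, so rows that repeat a pose let the fingers close. It gives the time, the measured TCP pose, the force, the opening and the grip force at its end, in the units of the state.
- ctrl.get_obs(): the state, without advancing time (a new reading comes with each control period).
- ctrl.camera(name): name is "scene" or "top" or "wrist"; returns a dict with "img" (420x560x3 uint8, blue, green, red), "intrinsics" (3x3 intrinsics, pixels), "k1" (the pictures are not rectified: a ray, as slopes to the right and down, at radius r is drawn at 1 + k1 r^2 times it, then the intrinsics apply), "R" (3x3) and "t" (3): a world point X has camera coordinates R X + t. Camera axes: x right, y down, z forward; pixel columns grow to the right and rows downward; lengths in m; the calibration is good to about 2 mm. A picture is of the moment at which its call begins. There is no depth.
- ctrl.hand_in(): hands the job in; it is judged then, once.
The state is a dict: "time_s": time; "qpos": joint angles; "joint_vel": joint speeds; "tau": joint torques, N m; "ee_pos": TCP position; "eef_rot": TCP orientation; "force": force on the tool from outside, world axes, zero at the start; "moment": the same for the moment, N m; "grip_width": finger opening in m; "grip_force": force on a finger pad.
Only numpy, scipy, OpenCV 4.12 (cv2) and the standard library are available. Lean on these libraries where they do the work, as an engineer would, in place of code of your own. Each camera call takes 0.05 s, during which the arm holds its last target. There are 200 camera calls.

## Working session

There is one attempt and no reset: what is moved stays moved. The work goes in short steps, Python scripts to look and compute and a shell command to move; the robot and the scene stay as the last step left them, time stands still between calls to the robot, and variables do not carry over. Pictures are saved under pics/ and viewed, at most 10 in all, crops included, and the job is handed in when it is done.

```bash
mkdir -p pics; cat > h.py <<'E'
import numpy as np, cv2
from station import ctrl
from scipy.spatial.transform import Rotation as Ro
def ray(c,uv):
    K=c["intrinsics"]; k=c["k1"]
    d=np.array([(uv[0]-K[0][2])/K[0][0],(uv[1]-K[1][2])/K[1][1]]); s=d.copy()
    for _ in range(30): s=d/(1+k*(s@s))
    R=np.array(c["R"]);t=np.array(c["t"])
    v=R.T@np.array([s[0],s[1],1]); return -R.T@t, v/np.linalg.norm(v)
def plane(c,uv,z):
    o,v=ray(c,uv); return o+v*(z-o[2])/v[2]
def proj(c,X):
    p=np.array(c["R"])@np.array(X)+np.array(c["t"]); s=p[:2]/p[2]; s=s*(1+c["k1"]*(s@s)); K=c["intrinsics"]
    return np.array([K[0][0]*s[0]+K[0][2],K[1][1]*s[1]+K[1][2]])
def tri(c1,u1,c2,u2):
    A=[];b=[]
    for c,u in((c1,u1),(c2,u2)):
        o,v=ray(c,u); P=np.eye(3)-np.outer(v,v); A.append(P); b.append(P@o)
    return np.linalg.lstsq(np.vstack(A),np.hstack(b),rcond=None)[0]
def snap(n,f):
    c=ctrl.camera(n); cv2.imwrite("pics/"+f+".png",c["img"]); np.save("pics/"+f+".npy",c,allow_pickle=True); return c
def load(f): return np.load("pics/"+f+".npy",allow_pickle=True).item()
def totool(target,yaw=None):
    """shift in tool axes cm for TCP world target; turn about tool z to reach yaw of tool y-axis (mod pi)"""
    o=ctrl.get_obs(); R=Ro.from_euler('xyz',o["eef_rot"]).as_matrix()
    print('shift cm',np.round(R.T@(np.array(target)-o["ee_pos"])*100,2))
    if yaw is not None:
        y=R.T@np.array([np.cos(yaw),np.sin(yaw),0]); a=np.arctan2(-y[0],y[1]); a=(a+np.pi/2)%np.pi-np.pi/2
        print('turn z',round(a,3),'q6',round(o["qpos"][5],3))
E
python3 - <<'E'
from h import *
for n in("scene","top"): 
    c=snap(n,n+"0"); print(n,np.round(c["t"],3),np.round(-np.array(c["R"]).T@c["t"],3),c["k1"])
cv2.imwrite("pics/both.png",np.hstack([cv2.imread("pics/scene0.png"),cv2.imread("pics/top0.png")])[:, :])
print(ctrl.tcp_to_grasp,ctrl.get_obs())
E
```

```text
scene [-0.415 -0.268  1.091] [ 0.926 -0.314  0.691] -0.07511868857787858
top [-0.018  0.621  0.982] [0.412 0.003 1.087] -0.11063906509038443
0.1804 {'time_s': 0.1, 'qpos': array([-1.27657402e+00,  3.00416824e-01,  1.52148157e+00,  1.02207660e-05,
        1.32069682e+00, -6.66111121e-02]), 'joint_vel': array([-0.00082558, -0.00185125, -0.00166609, -0.00091467,  0.00084277,
       -0.00083079]), 'tau': array([ 2.95298989e-03, -5.32640648e+01, -3.53281438e+01,  7.10438169e-02,
        2.34705757e-02, -6.71090243e-05]), 'ee_pos': array([ 0.19416607, -0.5145651 ,  0.4041581 ]), 'eef_rot': array([-3.14059298e+00, -7.66102770e-05,  3.60830842e-01]), 'force': array([-0.22836313,  0.07411431, -0.05770856]), 'moment': array([-0.02679811, -0.00576991,  0.04009211]), 'grip_force': 0.0, 'grip_width': 0.09382215033897862}
```

View pics/top0.png

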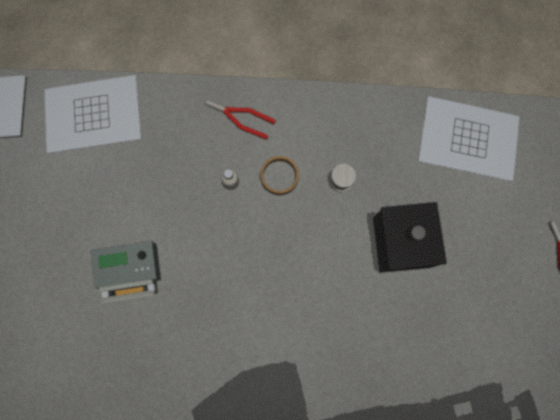

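View pics/scene0.png

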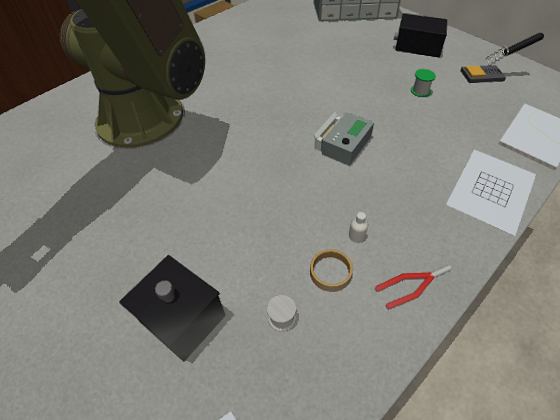

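The top view shows the box at about (410,237), the knob at (418,233), and the tester at (125,265) with its slot on the robot side at about (128,291). The spool is at (343,176), the tape at (280,174) and the flux at (230,178). The bench is bare between box and tester on the robot's side. I'll zoom in to measure.

```bash
python3 - <<'E'
from h import *
t=cv2.imread("pics/top0.png")
a=cv2.resize(t[190:285,360:460],None,fx=4,fy=4,interpolation=cv2.INTER_CUBIC)
b=cv2.resize(t[225:320,75:175],None,fx=4,fy=4,interpolation=cv2.INTER_CUBIC)
a=np.clip(a.astype(float)*3,0,255).astype(np.uint8)
cv2.imwrite("pics/crop.png",np.hstack([a,b]))
c=load("top0"); print(proj(c,[.4,0,0]),proj(c,[.4,0,.1]))
g=cv2.cvtColor(t,cv2.COLOR_BGR2GRAY); print(np.percentile(g[205:265,385:440],[5,25,50,75,95]))
m=((g<45)*255).astype(np.uint8); m[:,:365]=0;m[:195]=0;m[285:]=0;m[:,455:]=0
k=max(cv2.findContours(m,0,2)[0],key=cv2.contourArea); print(cv2.approxPolyDP(k,2,True)[:,0].tolist())
E
```

```text
[275.23231559 320.33921099] [275.35087741 320.91758979]
[30. 35. 38. 40. 73.]
[[435, 203], [382, 208], [374, 217], [380, 271], [428, 267], [444, 262]]
```

View pics/crop.png

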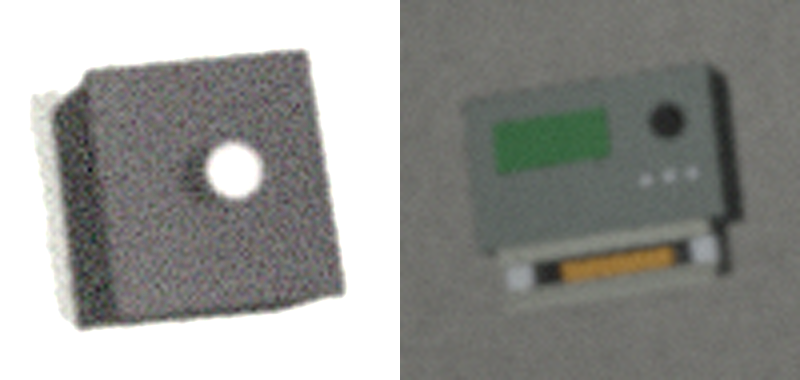

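The left half of the crop shows the lid corners at crop pixels TL(90,70), TR(306,50), BR(344,296), with the knob at (234,170). In the right half, the tester's case top is at TL(465,100), TR(708,65), BR(725,217), BL(482,250). The slot posts are at (518,278) and (704,249), and the contact bar is at (616,265).

```bash
python3 - <<'E'
from h import *
c=load("top0"); s=load("scene0")
bx=lambda x,y:(360+(x+.5)/4-.5,190+(y+.5)/4-.5); ts=lambda x,y:(75+(x-400+.5)/4-.5,225+(y+.5)/4-.5)
P=[plane(c,bx(*p),.100) for p in((90,70),(306,50),(344,296),(122,309))]
print('lid',np.round(P,3),[round(np.linalg.norm(P[i]-P[(i+1)%4]),3) for i in range(4)])
ang=lambda a,b:round(np.arctan2(*(b-a)[[1,0]]),3)
print('yaws: right edge (x dir)',ang(P[2],P[1]),'top edge(y dir)',ang(P[1],P[0])-np.pi/2)
g=cv2.cvtColor(c["img"],cv2.COLOR_BGR2GRAY); m=((g>58)*255).astype(np.uint8)[222:245,406:430]
k=[q for q in cv2.findContours(m,0,2)[0]]; k=max([q for q in k],key=cv2.contourArea); e=cv2.minEnclosingCircle(k);u=(e[0][0]+406,e[0][1]+222)
print('knob',u,e[1],plane(c,u,.134),'lid ctr',(P[0]+P[2])/2)
print('tri knob',tri(c,bx(234,170),s,(165,284)))
T=[plane(c,ts(*p),.05) for p in((465,100),(708,65),(725,217),(482,250))]
print('case',np.round(T,3),[round(np.linalg.norm(T[i]-T[(i+1)%4]),3) for i in range(4)])
print(ang(T[2],T[1]),ang(T[3],T[0]),ang(T[1],T[0])-np.pi/2,ang(T[2],T[3])-np.pi/2)
ctr=sum(T)/4; yaw=np.mean([ang(T[1],T[0])-np.pi/2,ang(T[2],T[3])-np.pi/2]); X=np.array([np.cos(yaw),np.sin(yaw),0])
print('case c',ctr,'yaw',yaw,'slot@c-50.5',ctr-X*.0505)
q=[plane(c,ts(*p),.044) for p in((518,278),(704,249))]; print('posts',q,np.linalg.norm(q[0]-q[1]),sum(q)/2, ang(q[1],q[0])-np.pi/2)
print('bar',plane(c,ts(616,265),.024))
for n,p,z in(('spool',(343,176),.046),('tape',(280,174),.024),('flux',(229,174),.075)): print(n,plane(c,p,z))
totool([*plane(c,u,.134)[:2],.39],ang(P[2],P[1]))
E
```

```text
lid [[ 0.633 -0.199  0.1  ]
 [ 0.649 -0.308  0.1  ]
 [ 0.527 -0.327  0.1  ]
 [ 0.515 -0.217  0.1  ]] [np.float64(0.11), np.float64(0.124), np.float64(0.111), np.float64(0.119)]
yaws: right edge (x dir) 0.15 top edge(y dir) 0.15020367320510353
knob (418.5, 232.0) 7.159010887145996 [ 0.58049208 -0.26284245  0.134     ] lid ctr [ 0.57961369 -0.26288991  0.1       ]
tri knob [ 0.580802   -0.25938865  0.13588605]
case [[0.519 0.39  0.05 ]
 [0.545 0.264 0.05 ]
 [0.468 0.247 0.05 ]
 [0.443 0.371 0.05 ]] [np.float64(0.129), np.float64(0.079), np.float64(0.127), np.float64(0.078)]
0.211 0.235 0.20420367320510335 0.19920367320510346
case c [0.4940626  0.31799505 0.05      ] yaw 0.2017036732051034 slot@c-50.5 [0.4445864  0.30787794 0.05      ]
posts [array([0.4304262 , 0.35299322, 0.044     ]), array([0.45166329, 0.25781581, 0.044     ])] 0.09751796258730078 [0.44104475 0.30540452 0.044     ] 0.21920367320510348
bar [0.44108493 0.30830437 0.024     ]
spool [ 0.70722266 -0.12602809  0.046     ]
tape [0.71003688 0.00734553 0.024     ]
flux [0.68981332 0.11183159 0.075     ]
shift cm [45.03 -9.91  1.43]
turn z -1.36 q6 -0.067
```

The measurements agree with the given sizes: the lid edges come out at 0.110–0.124 m and the case at 0.128 m wide. The two triangulations of the knob agree to about 3 mm. I'm moving above the knob now.

```bash
python3 -m jog '[[5,-1,0,0,0,-0.14],[10,-2.2,0.2,0,0,-0.28],[15,-3.3,0.5,0,0,-0.42],[20,-4.4,0.6,0,0,-0.56],[25,-5.5,0.8,0,0,-0.7],[29.5,-6.5,1,0,0,-0.84],[34,-7.5,1.2,0,0,-0.98],[38,-8.4,1.4,0,0,-1.12]]' 80 20; python3 - <<'E'
from h import *
totool([.580,-.262,.39],.15)
E
```

```text
time_s: 0.9
ee_pos: [0.5218, -0.3001, 0.3902]
eef_rot: [-3.141, -0.0, 1.487]
force: [-0.3, -0.2, -0.7]
grip_width: 0.0755
grip_force: 0.0
shift cm [4.28 5.48 0.02]
turn z -0.233 q6 -0.499
```

```bash
python3 -m jog '[[2.1,2.7,0,0,0,-0.12],[4.3,5.5,0,0,0,-0.23],[4.3,5.5,0,0,0,-0.23],[4.3,5.5,0,0,0,-0.23],[4.3,5.5,0,0,0,-0.23]]'; python3 - <<'E'
from h import *
c=snap("wrist","w1"); K=c["intrinsics"]
print(proj(c,[.580,-.262,.134]),-np.array(c["R"]).T@c["t"])
totool([.580,-.262,.3024],.15)
E
```

```text
time_s: 1.4
ee_pos: [0.5781, -0.2645, 0.3905]
eef_rot: [-3.141, -0.0, 1.709]
force: [-0.3, -0.4, 0.3]
grip_width: 0.0756
grip_force: 0.0
[284.06146888 221.87503725] [ 0.56754845 -0.18879604  0.36986144]
shift cm [0.24 0.24 8.83]
turn z -0.012 q6 -0.625
```

View pics/w1.png

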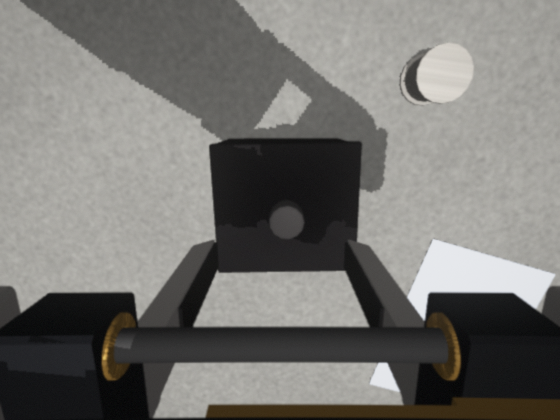

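The knob shows at (287,222) against the predicted (284,222), so it is within about 1.5 mm. The spool is clear of the fingers. I'm descending and gripping.

```bash
python3 -m jog '[[0.2,0.2,2.5,0,0,-0.01],[0.2,0.2,5,0,0,-0.01],[0.2,0.2,7,0,0,-0.01],[0.2,0.2,8.45,0,0,-0.01],[0.2,0.2,8.45,0,0,-0.01],[0.2,0.2,8.45,0,0,-0.01]]'; python3 -m jog '[[0,0,0,0,0,0],[0,0,0,0,0,0],[0,0,0,0,0,0],[0,0,0,0,0,0],[0,0,0,0,0,0],[0,0,0,0,0,0],[0,0,0,0,0,0]]' 15 25
```

```text
time_s: 2.05
ee_pos: [0.5803, -0.2621, 0.307]
eef_rot: [3.141, 0.001, 1.72]
force: [0.1, 0.3, 0.5]
grip_width: 0.0753
grip_force: 0.0
time_s: 2.75
ee_pos: [0.5804, -0.2617, 0.3062]
eef_rot: [3.141, 0.0, 1.721]
force: [0.3, -0.1, 0.4]
grip_width: 0.0272
grip_force: 25.0
```

Gripped at 27 mm on the 28 mm knob. Next I lift it.

```bash
python3 -m jog '[[0,0,-0.5,0,0,0],[0,0,-1.5,0,0,0],[0,0,-3,0,0,0],[0,0,-4.5,0,0,0],[0,0,-6,0,0,0],[0,0,-6,0,0,0],[0,0,-6,0,0,0]]'; python3 - <<'E'
from h import *
totool([.42,-.04,.366],.15)
E
```

```text
time_s: 3.45
ee_pos: [0.5803, -0.2617, 0.3664]
eef_rot: [3.141, 0.0, 1.721]
force: [0.2, -0.6, -2.0]
grip_width: 0.0271
grip_force: 25.0
shift cm [ 24.31 -12.54   0.03]
turn z -0.0 q6 -0.631
```

```bash
python3 -m jog '[[2,-1,0,0,0,0],[5.5,-2.8,0,0,0,0],[9.5,-4.8,0,0,0,0],[13.5,-6.9,0,0,0,0],[17.5,-9,0,0,0,0],[21,-10.8,0,0,0,0],[23.3,-12,0,0,0,0],[24.3,-12.5,0,0,0,0]]'; python3 -m jog '[[0,0,2,0,0,0],[0,0,5,0,0,0],[0,0,7,0,0,0],[0,0,7.5,0,0,0],[0,0,8,0,0,0],[0,0,8.2,0,0,0],[0,0,8.2,0,0,0]]'
```

```text
time_s: 4.25
ee_pos: [0.4193, -0.0388, 0.3658]
eef_rot: [-3.141, -0.0, 1.722]
force: [0.9, 0.5, -2.7]
grip_width: 0.0273
grip_force: 25.0
time_s: 4.95
ee_pos: [0.4207, -0.0402, 0.2846]
eef_rot: [3.141, 0.0, 1.721]
force: [1.4, 0.1, -1.0]
grip_width: 0.0276
grip_force: 25.0
```

```bash
python3 -m jog '[[0,0,1.5,0,0,0],[0,0,3.5,0,0,0],[0,0,5,0,0,0],[0,0,5.6,0,0,0],[0,0,5.9,0,0,0],[0,0,6.1,0,0,0],[0,0,6.2,0,0,0],[0,0,6.2,0,0,0]]';python3 -m jog '[[0,0,0.1,0,0,0],[0,0,0.2,0,0,0],[0,0,0.3,0,0,0],[0,0,0.4,0,0,0],[0,0,0.4,0,0,0]]'
```

```text
time_s: 5.75
ee_pos: [0.4206, -0.0401, 0.2225]
eef_rot: [3.141, 0.0, 1.721]
force: [0.8, 0.5, -1.5]
grip_width: 0.0271
grip_force: 25.0
time_s: 6.25
ee_pos: [0.4205, -0.0401, 0.2181]
eef_rot: [-3.142, -0.0, 1.721]
force: [0.5, 0.1, -0.6]
grip_width: 0.0272
grip_force: 25.0
```

```bash
python3 -m jog '[[0,0,0.1,0,0,0],[0,0,0.2,0,0,0],[0,0,0.2,0,0,0]]'
```

```text
time_s: 6.55
ee_pos: [0.4205, -0.0402, 0.2174]
eef_rot: [-3.142, 0.0, 1.721]
force: [-12.5, 0.3, 28.9]
grip_width: 0.0277
grip_force: 25.0
```

The lid is on the bench. I'll ease off, release and rise.

```bash
python3 -m jog '[[0,0,-0.1,0,0,0],[0,0,-0.1,0,0,0]]'; python3 -m jog '[[0,0,0,0,0,0],[0,0,0,0,0,0],[0,0,0,0,0,0],[0,0,0,0,0,0],[0,0,0,0,0,0]]' 60; python3 -m jog '[[0,0,-2,0,0,0],[0,0,-5,0,0,0],[0,0,-9,0,0,0],[0,0,-13,0,0,0],[0,0,-16,0,0,0],[0,0,-17,0,0,0],[0,0,-17,0,0,0]]' ; python3 - <<'E'
from h import *
c=snap("top","top1"); s=snap("scene","scene1")
cv2.imwrite("pics/c2.png",np.hstack([cv2.resize(c["img"][190:340,240:470],None,fx=2,fy=2),cv2.resize(s["img"][130:380,100:270],(340,300))]))
totool([.580,-.262,.386],.15)
E
```

```text
time_s: 6.75
ee_pos: [0.4206, -0.0401, 0.2175]
eef_rot: [3.141, 0.0, 1.721]
force: [-3.2, -0.1, 9.9]
grip_width: 0.0275
grip_force: 25.0
time_s: 7.25
ee_pos: [0.4205, -0.0401, 0.2171]
eef_rot: [-3.141, -0.0, 1.721]
force: [0.8, -0.5, -0.9]
grip_width: 0.0562
grip_force: 0.0
time_s: 7.95
ee_pos: [0.4205, -0.0401, 0.3877]
eef_rot: [3.14, 0.001, 1.721]
force: [-0.4, 0.4, -1.2]
grip_width: 0.0562
grip_force: 0.0
shift cm [-24.33  12.47  -0.06]
turn z 0.0 q6 -0.332
```

View pics/c2.png

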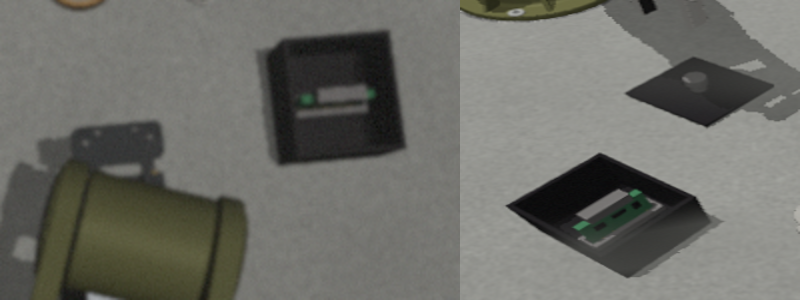

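The lid lies flat, clear of the box. The open box shows the grip bar at about crop (342,94), with green card edges on either side at (306,99) and (372,93). I'll measure the card by colour.

```bash
python3 - <<'E'
from h import *
c=load("top1"); im=c["img"].astype(int)
g=im.max(2); m=np.zeros(g.shape,np.uint8); R=(slice(225,245),slice(385,435))
b=(g[R]>60)&(im[R].max(2)-im[R].min(2)<22); m[R]=b*255
for k in cv2.findContours(m,0,2)[0]:
    if cv2.contourArea(k)>10: r=cv2.minAreaRect(k); print('grey',r,plane(c,r[0],.085))
gr=(im[...,1]-im[...,2]>15); ys,xs=np.nonzero(gr[R]); print(list(zip(xs+385,ys+225)))
for p in((399.5,238.7),(423.6,236.2)): print(plane(c,(240+(p[0]-240),p[1]),.085))
pa,pb=plane(c,(393,239.3),.065),plane(c,(426,236.2),.065); print(pa,pb,np.linalg.norm(pa-pb),(pa+pb)/2)
E
```

```text
grey ((410.5, 238.0), (12.0, 27.0), 90.0) [ 0.57614778 -0.26033     0.085     ]
[(np.int64(425), np.int64(234)), (np.int64(424), np.int64(235)), (np.int64(425), np.int64(235)), (np.int64(426), np.int64(235)), (np.int64(427), np.int64(235)), (np.int64(424), np.int64(236)), (np.int64(425), np.int64(236)), (np.int64(426), np.int64(236)), (np.int64(427), np.int64(236)), (np.int64(391), np.int64(237)), (np.int64(392), np.int64(237)), (np.int64(393), np.int64(237)), (np.int64(394), np.int64(237)), (np.int64(395), np.int64(237)), (np.int64(424), np.int64(237)), (np.int64(425), np.int64(237)), (np.int64(426), np.int64(237)), (np.int64(427), np.int64(237)), (np.int64(390), np.int64(238)), (np.int64(391), np.int64(238)), (np.int64(392), np.int64(238)), (np.int64(393), np.int64(238)), (np.int64(394), np.int64(238)), (np.int64(395), np.int64(238)), (np.int64(396), np.int64(238)), (np.int64(424), np.int64(238)), (np.int64(425), np.int64(238)), (np.int64(426), np.int64(238)), (np.int64(390), np.int64(239)), (np.int64(391), np.int64(239)), (np.int64(392), np.int64(239)), (np.int64(393), np.int64(239)), (np.int64(394), np.int64(239)), (np.int64(395), np.int64(239)), (np.int64(396), np.int64(239)), (np.int64(390), np.int64(240)), (np.int64(391), np.int64(240)), (np.int64(392), np.int64(240)), (np.int64(393), np.int64(240)), (np.int64(394), np.int64(240)), (np.int64(395), np.int64(240)), (np.int64(396), np.int64(240)), (np.int64(390), np.int64(241)), (np.int64(391), np.int64(241)), (np.int64(392), np.int64(241)), (np.int64(393), np.int64(241)), (np.int64(394), np.int64(241)), (np.int64(395), np.int64(241)), (np.int64(396), np.int64(241)), (np.int64(392), np.int64(242)), (np.int64(393), np.int64(242))]
[ 0.5735349  -0.23810801  0.085     ]
[ 0.5812211  -0.28692338  0.085     ]
[ 0.57481164 -0.22958062  0.065     ] [ 0.58487569 -0.2977032   0.065     ] 0.0688619650861393 [ 0.57984366 -0.26364191  0.065     ]
```

```bash
python3 -m jog '[[-3,1.5,0,0,0,0],[-7,3.5,0,0,0,0],[-11,5.6,0,0,0,0],[-15,7.7,0,0,0,0],[-19,9.7,0,0,0,0],[-22.5,11.5,0,0,0,0],[-24.3,12.5,0,0,0,0],[-24.3,12.5,0,0,0,0]]'; python3 -m jog '[[0,0,0,0,0,0],[0,0,0,0,0,0],[0,0,0,0,0,0]]'; python3 - <<'E'
from h import *
c=snap("wrist","w2"); im=c["img"].astype(int)
gr=((im[...,1]-im[...,2]>15)*255).astype(np.uint8)
for k in cv2.findContours(gr,0,2)[0]:
    if cv2.contourArea(k)>30: r=cv2.minAreaRect(k); print('green',np.round(r[0]),cv2.boundingRect(k),plane(c,r[0],.065))
print(proj(c,[.578,-.262,.085]))
cv2.imwrite("pics/w2c.png",cv2.resize(c["img"][120:300,180:390],None,fx=3,fy=3))
E
```

```text
time_s: 8.85
ee_pos: [0.5811, -0.2637, 0.3837]
eef_rot: [-3.138, -0.002, 1.719]
force: [-0.4, -0.1, -0.5]
grip_width: 0.056
grip_force: 0.0
time_s: 9.15
ee_pos: [0.5802, -0.261, 0.3871]
eef_rot: [-3.141, -0.0, 1.722]
force: [-0.0, -0.5, 1.6]
grip_width: 0.0566
grip_force: 0.0
green [282. 238.] (277, 235, 10, 8) [ 0.58597746 -0.29608588  0.065     ]
green [282. 171.] (278, 164, 9, 15) [ 0.57643631 -0.22992873  0.065     ]
[278.43885957 209.73697078]
```

View pics/w2c.png

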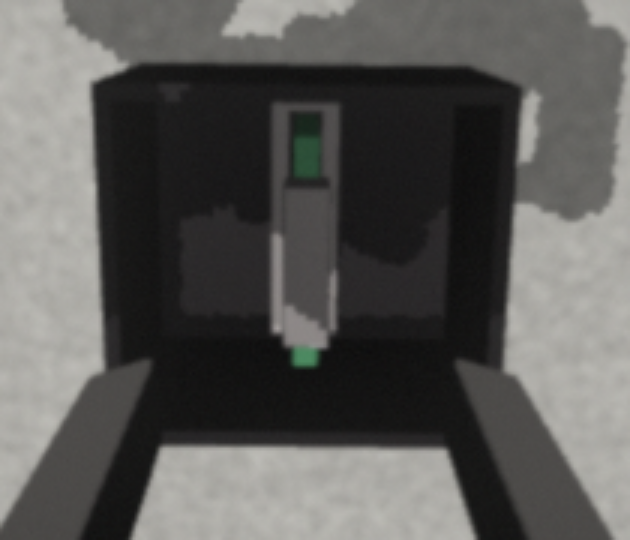

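The card stands upright in the rack. The bar's top face spans crop (284,184) to (328,347), with its centre at image pixel (282,208.6).

```bash
python3 - <<'E'
from h import *
c=load("w2"); f=lambda x,y:plane(c,(180+(x+.5)/3-.5,120+(y+.5)/3-.5),.085)
a,b=f(307,184),f(305,347); m=(a+b)/2; d=a-b; print(a,b,np.linalg.norm(d),m,'axis yaw',np.arctan2(d[1],d[0])-np.pi/2)
totool([m[0],m[1],.1804+.074],.15)
E
```

```text
[ 0.57724209 -0.23567731  0.085     ] [ 0.58421567 -0.28571012  0.085     ] 0.050516457113955485 [ 0.58072888 -0.26069371  0.085     ] axis yaw 0.1384880340843866
shift cm [ 0.03  0.06 13.29]
turn z 0.001 q6 -0.631
```

```bash
python3 -m jog '[[0,0.05,3,0,0,0],[0,0.05,6,0,0,0],[0,0.05,9,0,0,0],[0,0.05,11,0,0,0],[0,0.05,12.5,0,0,0],[0,0.05,13.2,0,0,0],[0,0.05,13.2,0,0,0],[0,0.05,13.2,0,0,0]]'; python3 -m jog '[[0,0,0,0,0,0],[0,0,0,0,0,0],[0,0,0,0,0,0],[0,0,0,0,0,0],[0,0,0,0,0,0],[0,0,0,0,0,0],[0,0,0,0,0,0]]' 5 30
```

```text
time_s: 10.0
ee_pos: [0.5811, -0.2616, 0.2562]
eef_rot: [3.14, 0.001, 1.721]
force: [-0.5, -0.4, 0.0]
grip_width: 0.0564
grip_force: 0.0
time_s: 10.7
ee_pos: [0.5809, -0.2616, 0.2552]
eef_rot: [3.142, 0.0, 1.721]
force: [-0.2, 0.5, 0.6]
grip_width: 0.0136
grip_force: 30.0
```

```bash
python3 -m jog '[[0,0,-0.6,0,0,0],[0,0,-2,0,0,0],[0,0,-4,0,0,0],[0,0,-6.5,0,0,0],[0,0,-9,0,0,0],[0,0,-11.5,0,0,0],[0,0,-13,0,0,0],[0,0,-13,0,0,0]]'; python3 - <<'E'
from h import *
totool([.442,.306,.385],.205)
E
```

```text
time_s: 11.5
ee_pos: [0.5808, -0.2616, 0.3879]
eef_rot: [3.138, 0.002, 1.721]
force: [-0.3, -0.4, -0.8]
grip_width: 0.0136
grip_force: 30.0
shift cm [58.2  -5.24  0.13]
turn z -0.055 q6 -0.631
```

```bash
python3 -m jog '[[2.5,-0.2,0,0,0,0],[6.5,-0.6,0,0,0,0],[10.5,-0.9,0,0,0,0],[14.5,-1.3,0,0,0,-0.01],[18.5,-1.7,0,0,0,-0.02],[22.5,-2,0,0,0,-0.02],[26.5,-2.4,0,0,0,-0.03],[30,-2.7,0,0,0,-0.03]]'; python3 - <<'E'
from h import *
totool([.442,.306,.385],.205)
E
```

```text
time_s: 12.3
ee_pos: [0.5085, 0.0327, 0.3841]
eef_rot: [-3.14, -0.0, 1.751]
force: [0.2, -0.3, -1.1]
grip_width: 0.0136
grip_force: 30.0
shift cm [28.08 -1.63 -0.07]
turn z -0.024 q6 -0.188
```

```bash
python3 -m jog '[[4,-0.2,0,0,0,0],[8,-0.5,0,0,0,-0.01],[12,-0.7,0,0,0,-0.02],[16,-0.9,0,0,0,-0.02],[20,-1.1,0,0,0,-0.02],[24,-1.3,0,0,0,-0.02],[27,-1.5,0,0,0,-0.02],[28,-1.6,0,0,0,-0.02]]'; python3 -m jog '[[0,0,0,0,0,0],[0,0,0,0,0,0],[0,0,0,0,0,0]]';  python3 - <<'E'
from h import *
totool([.442,.306,.385],.205)
c=snap("wrist","w3"); s=snap("scene","scene2"); t=snap("top","top2")
print(proj(c,[.442,.306,.044]),proj(s,[.442,.306,.044]))
u=proj(s,[.442,.306,.07]).astype(int)
z=s["img"][u[1]-60:u[1]+60,u[0]-60:u[0]+60]
cv2.imwrite("pics/c3.png",np.hstack([c["img"][:,60:460],cv2.resize(z,(400,400))[:420] if 0 else cv2.copyMakeBorder(cv2.resize(z,(400,400)),0,20,0,0,0)]))
E
```

```text
time_s: 13.1
ee_pos: [0.4425, 0.3057, 0.3839]
eef_rot: [-3.14, 0.0, 1.773]
force: [-0.1, -0.7, -0.3]
grip_width: 0.0139
grip_force: 30.0
time_s: 13.4
ee_pos: [0.4439, 0.3025, 0.385]
eef_rot: [-3.141, 0.0, 1.769]
force: [-0.6, -0.5, -0.6]
grip_width: 0.0138
grip_force: 30.0
shift cm [ 0.38 -0.12 -0.  ]
turn z -0.006 q6 0.331
[279.85746344 195.13949505] [328.6786007  124.37137741]
```

View pics/c3.png

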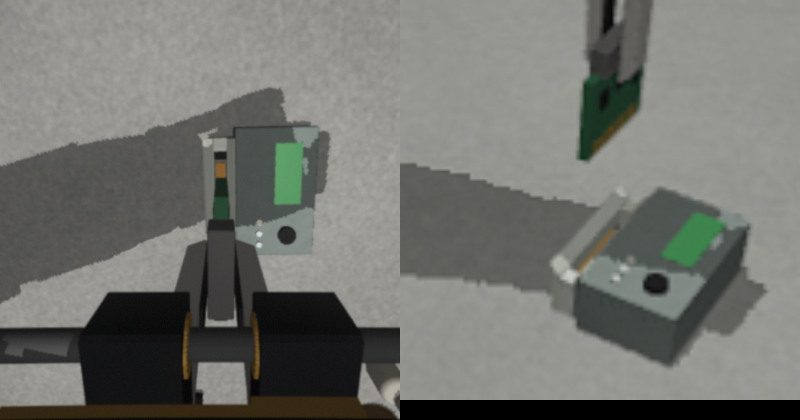

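The wrist view (shifted by 60) shows the case with its front edge at about column 295. The slot, with the orange bar, is at about (281,170), in line with the card hanging above it. I'll zoom in for the exact edges.

```bash
python3 - <<'E'
from h import *
c=load("w3"); cv2.imwrite("pics/w3c.png",cv2.resize(c["img"][110:260,250:390],None,fx=4,fy=4,interpolation=cv2.INTER_CUBIC))
E
```

```text
(no output)
```

View pics/w3c.png

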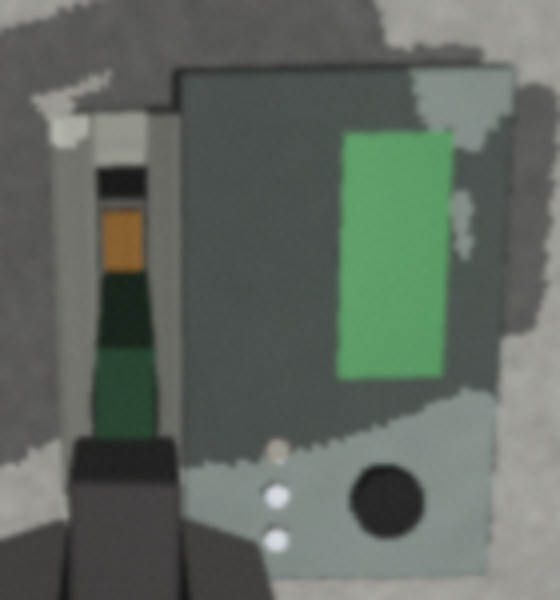

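```bash
python3 - <<'E'
from h import *
c=load("w3"); f=lambda x,y,z:plane(c,(250+(x+.5)/4-.5,110+(y+.5)/4-.5),z)
T=[f(180,70,.05),f(513,66,.05),f(490,575,.05),f(183,470,.05),f(240,577,.05)]
an=lambda d:np.arctan2(d[1],d[0])
yx=an(T[1]-T[0]); yy=an(T[0]-T[3])-np.pi/2; yr=an(T[1]-T[2])-np.pi/2
print('yaws',yx,yy,yr,'depth',np.linalg.norm(T[1]-T[0]),'width',np.linalg.norm(T[1]-T[2]))
for yaw in (.20,.21):
    X=np.array([np.cos(yaw),np.sin(yaw),0]);Y=np.array([-np.sin(yaw),np.cos(yaw),0])
    print(yaw,'from end',f(121.5,168,.044)-.042*Y,'from TR',T[1]-.0945*X-.065*Y,'BR',T[2]-.0945*X+.065*Y,'lip-case mid',(f(52,150,.044)+f(181,150,.05))/2@np.c_[X,Y]if 0 else '')
    # x coordinate (along X) of slot centre: lip edge(-45)+18.5, case flare
    print(' Xcoord: lip',f(53,150,.044)@X+.0185,'inner',f(121.5,180,.044)@X,'bar',f(123,240,.024)@X,'TCP',ctrl.get_obs()["ee_pos"]@X)
    print(' Ycoord: end',f(121.5,168,.044)@Y-.042,'TR',T[1]@Y-.065,'BR',T[2]@Y+.065,'TCP',ctrl.get_obs()["ee_pos"]@Y)
# where is card bottom-of-visible / grip bar
print('far card edge at ~ green/top corner', proj(c,[.4439,.3025,.2]))
E
```

```text
yaws 0.20705860333166862 0.21672885932598085 0.23048165346485971 depth 0.07772575727171883 width 0.12807618395872428
0.2 from end [0.44199052 0.30744696 0.044     ] from TR [0.43892275 0.30755001 0.05      ] BR [0.44235428 0.31026927 0.05      ] lip-case mid 
 Xcoord: lip 0.49615132066648593 inner 0.49425146584014334 bar 0.49453623328713703 TCP 0.49512918801223527
 Ycoord: end 0.21350852933134792 TR 0.21421900081173367 BR 0.21620231203534157 TCP 0.2086026755164919
0.21 from end [0.44240173 0.30753246 0.044     ] from TR [0.4397515  0.30675712 0.05      ] BR [0.44191027 0.30921174 0.05      ] lip-case mid 
 Xcoord: lip 0.4987259688806414 inner 0.49675287054587736 bar 0.4968615589615717 TCP 0.49719042374736394
 Ycoord: end 0.20855323216552665 TR 0.20834739492076 BR 0.21029807388268523 TCP 0.20364103611062997
far card edge at ~ green/top corner [281.10343758 264.7045179 ]
```

```bash
python3 -m jog '[[0,0,0,0,0,0],[0,0,0,0,0,0]]'; python3 - <<'E'
from h import *
totool([.442,.307,.385],.208)
E
```

```text
time_s: 13.75
ee_pos: [0.4436, 0.3033, 0.3852]
eef_rot: [3.142, 0.0, 1.77]
force: [-0.6, -0.1, -1.5]
grip_width: 0.0138
grip_force: 30.0
shift cm [ 0.39 -0.08  0.02]
turn z -0.008 q6 0.332
```

```bash
python3 -m jog '[[0.4,-0.1,1.5,0,0,-0.01],[0.4,-0.1,3.5,0,0,-0.01],[0.4,-0.1,5.5,0,0,-0.01],[0.4,-0.1,7,0,0,-0.01],[0.4,-0.1,7.9,0,0,-0.01],[0.4,-0.1,8.2,0,0,-0.01],[0.4,-0.1,8.2,0,0,-0.01],[0.4,-0.1,8.2,0,0,-0.01]]'; python3 - <<'E'
from h import *
totool([.442,.307,.274],.208)
c=snap("wrist","w4"); s=snap("scene","s4"); u=proj(s,[.442,.306,.07]).astype(int)
z=s["img"][u[1]-50:u[1]+50,u[0]-50:u[0]+50]
cv2.imwrite("pics/c4.png",np.hstack([cv2.resize(c["img"][110:260,220:360],(392,420),interpolation=cv2.INTER_CUBIC),cv2.resize(z,(400,420),interpolation=cv2.INTER_CUBIC)]))
E
```

```text
time_s: 14.55
ee_pos: [0.4418, 0.3074, 0.3039]
eef_rot: [3.141, -0.0, 1.781]
force: [0.6, 0.4, -0.9]
grip_width: 0.0134
grip_force: 30.0
shift cm [-0.04  0.01  2.99]
turn z 0.002 q6 0.33
```

View pics/c4.png

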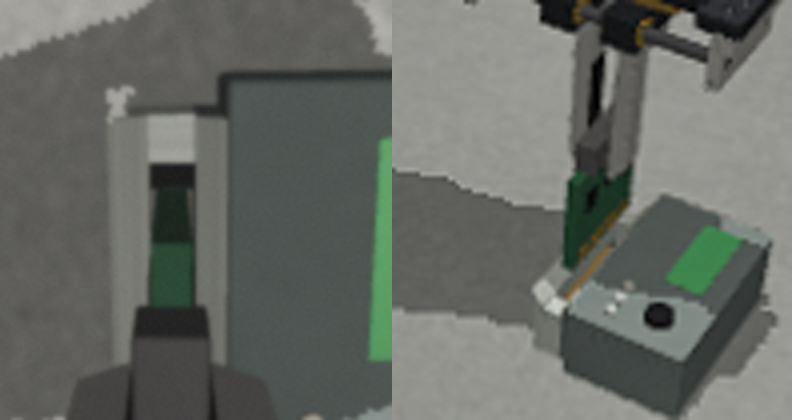

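The foot is just above the mouth. The card is centred at crop column 172, between the slot walls at 151 and 194. I'm going down, watching the force.

```bash
python3 -m jog '[[0,0,0.4,0,0,0],[0,0,0.8,0,0,0],[0,0,1.2,0,0,0],[0,0,1.4,0,0,0],[0,0,1.4,0,0,0]]'; python3 -m jog '[[0,0,0.4,0,0,0],[0,0,0.8,0,0,0],[0,0,1.2,0,0,0],[0,0,1.3,0,0,0],[0,0,1.3,0,0,0]]'
```

```text
time_s: 15.15
ee_pos: [0.4417, 0.3073, 0.2887]
eef_rot: [-3.141, 0.0, 1.781]
force: [-0.3, -0.7, -1.1]
grip_width: 0.0139
grip_force: 30.0
time_s: 15.65
ee_pos: [0.4417, 0.3073, 0.2759]
eef_rot: [-3.141, 0.0, 1.781]
force: [-0.4, -0.5, -0.6]
grip_width: 0.0136
grip_force: 30.0
```

Free so far, and contact is due at about 0.274.

```bash
python3 -m jog '[[0,0,0.1,0,0,0],[0,0,0.2,0,0,0],[0,0,0.3,0,0,0],[0,0,0.3,0,0,0]]' - 45; python3 -m jog '[[0,0,0.1,0,0,0],[0,0,0.2,0,0,0],[0,0,0.2,0,0,0],[0,0,0.2,0,0,0]]';python3 -m jog '[[0,0,0.1,0,0,0],[0,0,0.15,0,0,0],[0,0,0.15,0,0,0],[0,0,0.15,0,0,0]]'
```

```text
time_s: 16.05
ee_pos: [0.4417, 0.3073, 0.2734]
eef_rot: [3.141, -0.0, 1.781]
force: [-0.3, -0.2, 2.9]
grip_width: 0.0136
grip_force: 45.0
time_s: 16.45
ee_pos: [0.4417, 0.3073, 0.2713]
eef_rot: [3.141, -0.0, 1.781]
force: [-0.5, -0.1, 4.2]
grip_width: 0.0137
grip_force: 45.0
time_s: 16.85
ee_pos: [0.4417, 0.3073, 0.2698]
eef_rot: [3.141, -0.0, 1.781]
force: [-0.8, -0.0, 5.2]
grip_width: 0.0137
grip_force: 45.0
```

```bash
python3 -m jog '[[0,0,0.05,0,0,0],[0,0,0.1,0,0,0],[0,0,0.1,0,0,0],[0,0,0.1,0,0,0]]';python3 -m jog '[[0,0,0.05,0,0,0],[0,0,0.05,0,0,0],[0,0,0.05,0,0,0]]';python3 -m jog '[[0,0,0.05,0,0,0],[0,0,0.05,0,0,0],[0,0,0.05,0,0,0]]'
```

```text
time_s: 17.25
ee_pos: [0.4418, 0.3073, 0.2688]
eef_rot: [3.141, -0.0, 1.781]
force: [-0.8, -0.3, 5.1]
grip_width: 0.0134
grip_force: 45.0
time_s: 17.55
ee_pos: [0.4418, 0.3073, 0.2684]
eef_rot: [3.141, -0.0, 1.781]
force: [-0.9, -1.2, 6.8]
grip_width: 0.0136
grip_force: 45.0
time_s: 17.85
ee_pos: [0.4418, 0.3073, 0.2681]
eef_rot: [3.141, -0.0, 1.781]
force: [-1.5, -1.6, 8.9]
grip_width: 0.0135
grip_force: 45.0
```

```bash
python3 -m jog '[[0,0,0.05,0,0,0],[0,0,0.05,0,0,0],[0,0,0.05,0,0,0]]';python3 -m jog '[[0,0,0.05,0,0,0],[0,0,0.05,0,0,0],[0,0,0.05,0,0,0]]'
```

```text
time_s: 18.15
ee_pos: [0.4418, 0.3074, 0.268]
eef_rot: [3.141, -0.0, 1.781]
force: [-3.4, -2.4, 14.5]
grip_width: 0.0138
grip_force: 45.0
time_s: 18.45
ee_pos: [0.4419, 0.3074, 0.268]
eef_rot: [3.14, -0.0, 1.781]
force: [-4.9, -3.0, 18.7]
grip_width: 0.014
grip_force: 45.0
```

The resistance turned hard at TCP 0.268, exactly the predicted home height, with about 19 N against the 60 N limit. I'll let it settle and check that it holds steady, then hand in.

```bash
python3 -m jog '[[0,0,0,0,0,0],[0,0,0,0,0,0],[0,0,0,0,0,0],[0,0,0,0,0,0],[0,0,0,0,0,0]]' && python3 -c "
from station import ctrl
o=ctrl.get_obs(); print(o['force'],o['ee_pos']); 
if 10<o['force'][2]<40: print(ctrl.hand_in())"
```

```text
time_s: 18.95
ee_pos: [0.4419, 0.3074, 0.268]
eef_rot: [3.14, -0.0, 1.781]
force: [-4.1, -3.0, 19.8]
grip_width: 0.0137
grip_force: 45.0
[-4.14339443 -3.00606943 19.79136729] [0.44186095 0.30736353 0.26800888]
the job is handed in; nothing more can be done
None
```

I handed in the job at about 19 s: the lid is flat on the bench and released, and the gripper is holding the card fully home in the slot at about 20 N (no verdict was returned).

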